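# Load an ink cartridge through the sprung gate of the ink dock

## Task

Lay the blue ink cartridge flat in the open tray of the grey ink dock, white-port end towards the yellow gate, then push it along the lane right through the sprung gate until it bears on the sprung coupling hidden under the roof. Keep pressing for half a second with about 10 N (a kilogram's push, and never as much as 20 N), then let go so that the gate swings shut behind it. Leave the other things on the desk where they are.

Things in the scene. Friction and masses are not known exactly. Their poses are not given: they have to be found in the camera images.
- cartridge: Blue ink cartridge 95 long (its x) x 50 wide (its y) x 42 mm high, narrowing to a 32 mm wide snout over its front 22 mm; 0.14 to 0.28 kg; paper label on top. The snout end (+x) with a white stripe on top and round white port is the nose. Origin: underside, mid length and width, z up. Starts flat on the desk, nose roughly to world +y. Grasp from above across the 50 mm width.
- cartridge_nose (a point): Centre of the nose (white port) face of the cartridge, 47.5 mm ahead of its centre, 21 mm above its underside.
- cartridge_tail (a point): Centre of the tail face of the cartridge, 47.5 mm behind its centre, 21 mm above its underside. This is the face to push on.
- dock: Grey ink dock fixed on the desk, 310 x 90 x 69 mm: a straight lane with its floor 12 mm above the desk. Origin: on the desk under the middle of the gate; x along the lane inwards (roughly world +y), y to the left across it, z up. Open tray at x -115 to 0 mm, then the gate, open-topped bay to x = 90 mm, roofed bay to 195 mm. Sliding takes 1 to 2 N, passing the gate up to about 8 N.
- gate (a point): Middle of the gate's plane on the lane's floor, 12 mm above the dock's origin. Opened, the gate leaves 54 mm clear: too narrow for fingers that grip the cartridge's sides, but closed fingers pointing down can follow it in and push on its tail. The bay behind has walls 60 mm apart, tops 64 mm above the desk; roof 64 to 69 mm above the desk.
- leaf_left (a joint): Left yellow leaf of the gate, 46 high x 27.5 wide x 3 mm, top 61 mm above the desk, upright hinge at the lane's left side. Radians: 0 shut, 1.57 open into the bay. Swings inwards only; a light spring (0.5 to 1.5 N at its edge) shuts it once the tail is over 31 mm past the gate. It pinches what is pulled back out along the lane: lift the fingers straight up.
- leaf_right (a joint): Right yellow leaf of the gate, the mirror image of the left one: 0 shut, 1.57 open inwards.
- tape: Black roll of tape lying flat, 64 mm across, 24 mm high; bystander. Origin: centre of its underside.
- mug: White mug, 74 mm across, 80 mm high; bystander. Origin: centre of its underside.
- spent: Small grey spent cartridge, 60 x 28 x 34 mm; bystander. Origin: centre of its underside.
- case: Dark brown case, 160 x 60 x 26 mm; bystander. Origin: centre of its underside.
- tray (a point): Middle of the open tray, on the lane's floor (x = -60 mm in the dock's frame, 12 mm above the desk). Low black guides either side, 56 mm apart, flared at the outer end, tops 10 mm above the floor (22 mm above the desk), so fingers gripping the cartridge's sides can stay above them.
- coupling_nearest (a point): Fixed mark at x = 138 mm in the dock's frame, 34 mm above the desk: the nearest the hidden sprung rubber coupling can be. The real one lies 0 to 24 mm deeper, different each time, so when the nose meets it the tail is 43 to 67 mm past the gate. It yields 1 mm per 2.5 N (10 mm travel, then solid) and pushes the cartridge back up to 5 mm on release.

How it is judged:
By the outcome, as a careful person would: the job done as asked, in the order asked, and still so for the second after the job is handed in, with the robot touching nothing.
It also fails if it takes over 67 s, if anything falls off the work surface, if the arm or the gripper's body presses on something with over 40 N, if the wrist force passes 120 N, or if a joint passes its speed limit or range.

## Robot

A 7-joint arm with a two-finger parallel gripper is mounted at the origin on the work surface. World frame = base frame: x ahead of the robot, y to its left, z up, the work surface at z = 0. Lengths are in m, angles in rad, forces in N, time in s.
With the tool pointing down it reaches from about 0.425 to 0.925 m from the base axis. Payload 6.8 kg.
Tool frame: the origin (TCP) lies at the very end of the fingers, on their centre line; the grasp point (between the pads) lies bot.grip_point_offset behind it (bot.grip_point_offset is the distance from the TCP to the grasp point, in m); z points along the fingers, y is the line along which they close (so a half turn about z gives the same grasp; the last joint's range is limited). The gripper opens to 85 mm and grips with 20 to 120 N. Pads are 22 mm wide; open, the fingers measure 114 mm over their backs; the gripper's body (76 mm by 85 mm) begins 54 mm behind the grasp point. The pads swing forward as they close: fully open they stand 13 mm farther back than shut.
Start: joints at [-1.214, 0.477, 0.022, 1.555, -0.011, 1.109, -0.083], TCP at [0.303, 0.603, 0.231] pointing down, gripper open.
Joint ranges: [-2.96, 2.96], [-0.34, 2.1], [-1.41, 1.46], [0.24, 2.44], [-1.37, 4.51], [0.17, 1.92], [-2.96, 2.96]. Speed limits (rad/s): [2.39, 2.39, 3.14, 3.14, 3.14, 3.14, 3.14].

## Interface

Orientations are given as a unit quaternion [w, x, y, z].
In Python, from station import bot, imaging gives the robot as it stands. The module is installed in compiled form; this text tells all that it offers.
- The arm moves only by the tool carry_out, never from a script. Its argument "targets" is one flat list of numbers, 5 for each row, row after row: the closure in counts, from 0 (fully open) to 255 (shut), then the shift along the world's x, y, z in mm, then the turn about the world's z in degrees. A call has 1 to 20 rows; each row shifts and turns the commanded pose from where the row before left it; what a row does not reach is not made up. A row lasts 1/10 s, in which the tool goes at most 50 mm and 8.59 degrees, less where a joint would pass 70% of its speed; a pose out of reach is approached as far as the arm can. A call is refused whole if a number of a shift passes 50 or a number of a turn 8.59, either way. A call with a gripper value outside its range is refused whole. The fingers move at their own pace and stop on an object; "newtons" is the grip in N (left out, the last holds). Time passes only in rows, so rows that do not move let the fingers close. It gives the time, the measured TCP pose, the force, the opening and the grip force at its end, in the units of the state.
- bot.get_obs(): the state, without advancing time (a new reading comes with each control period).
- imaging.read_camera(name): name is "side" or "top"; returns a dict with "frame" (420x560x3 uint8, red, green, blue), "fov_y" (degrees; the focal length in pixels is half the picture's height over the tangent of half this angle, whatever the lens; pixels are square), "cx", "cy" (the principal point, pixels), "pose" (4x4, takes a point from camera to world coordinates). Camera axes: x right, y up, looking along -z (the intrinsics and any distortion apply to the point x, -y, -z); pixel columns grow to the right and rows downward; lengths in m; the calibration is good to about 2 mm. A picture is of the moment at which its call begins. There is no depth.
- bot.hand_in(): hands the job in; it is judged then, once.
The state is a dict: "t": time; "q": joint angles; "joint_vel": joint speeds; "joint_torque": joint torques, N m; "eef_pos": TCP position; "tool_rot": TCP orientation; "contact_force": force on the tool from outside, world axes, zero at the start; "torque": the same for the moment, N m; "gripper_width": opening from 0.0 (shut) to 1.0 (fully open); "grasp_force": force on a finger pad.
Only numpy, scipy, OpenCV 4.12 (cv2) and the standard library are available. Lean on these libraries where they do the work, as an engineer would, in place of code of your own. Each camera call takes 0.05 s, during which the arm holds its last target. There are 200 camera calls.

## Working session

There is one attempt and no reset: what is moved stays moved. The work goes in short steps, Python scripts to look and compute and a tool call to move; the robot and the scene stay as the last step left them, time stands still between calls to the robot, and variables do not carry over. Pictures are saved under pics/ and viewed, at most 10 in all, crops included, and the job is handed in when it is done.

Besides the shell and the picture viewer there is one more tool, called after "Emit:" as name(argument=value, ...), one argument or row to a line, values as JSON. carry_out: Moves the arm, as the interface text tells. Its arguments: {"type":"object","properties":{"targets":{"type":"array","items":{"type":"number"}},"newtons":{"type":"number"}},"required":["targets"]}

```bash
mkdir -p pics
python3 - <<'E'
from station import bot, imaging
import cv2
o=bot.get_obs(); print(o, bot.grip_point_offset)
for n in ("side","top"):
    c=imaging.read_camera(n); cv2.imwrite(f"pics/{n}0.png",c["frame"][:,:,::-1])
    print(n,{k:v for k,v in c.items() if k!="frame"})
E
```

```text
{'t': 0.0, 'q': array([-1.21411315,  0.47782084,  0.02233779,  1.55645621, -0.01152899,
        1.10929782, -0.08311095]), 'joint_vel': array([-0.0001839 ,  0.0003616 ,  0.00081326,  0.00138738, -0.0011857 ,
       -0.00074094,  0.00051278]), 'joint_torque': array([ 2.89187774e-04, -5.96460736e+01,  1.60792127e+00, -2.81185609e+01,
        1.24412833e-02,  9.37627105e-03,  4.05342030e-05]), 'eef_pos': array([0.30229216, 0.60285921, 0.23030976]), 'tool_rot': array([-1.58666302e-04,  2.30305672e-01,  9.73117895e-01, -9.13554333e-04]), 'contact_force': array([0.0669257 , 0.10228353, 0.17373689]), 'torque': array([-0.008517  , -0.03766783,  0.04301283]), 'grasp_force': 0.0, 'gripper_width': 0.9962898298849052} 0.0187
side {'fov_y': 43.45996336097811, 'cx': 286.12086876521676, 'cy': 214.18292198107338, 'pose': array([[-0.99144972,  0.1014317 , -0.08209181,  0.53306815],
       [-0.12838988, -0.6458779 ,  0.75256746,  0.74877704],
       [ 0.02331291,  0.75667255,  0.65337826,  0.7565859 ],
       [ 0.        ,  0.        ,  0.        ,  1.        ]])}
top {'fov_y': 51.12731330790596, 'cx': 271.06290333229435, 'cy': 209.6271449787638, 'pose': array([[-0.01085931,  0.99898286, -0.04376435,  0.56197526],
       [-0.99983915, -0.01147257, -0.01378611, -0.08643201],
       [-0.01427417,  0.0436076 ,  0.99894676,  0.90955833],
       [ 0.        ,  0.        ,  0.        ,  1.        ]])}
```

View pics/side0.png

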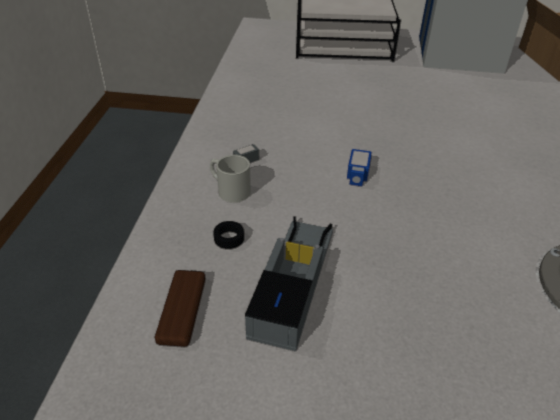

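View pics/top0.png

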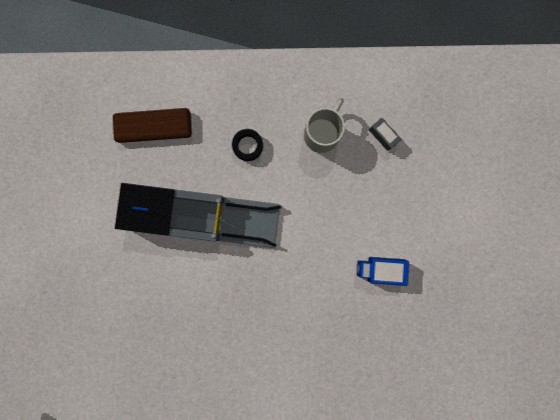

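The side view shows the dock at about (290,285), with its yellow gate at (300,253), and the cartridge at (360,165). The top view shows the gate at (219,218), the tray mouth at (278,226) and the cartridge at (385,271), with its nose to the left (+y). I'll enlarge both views for exact points.

Run:
```python
import cv2
t=cv2.imread("pics/top0.png")[170:300,105:425]; s=cv2.imread("pics/side0.png")[140:350,235:385]
cv2.imwrite("pics/topc.png",cv2.resize(t,None,fx=2.5,fy=2.5,interpolation=cv2.INTER_CUBIC))
s=cv2.resize(s,None,fx=2.8,fy=2.8,interpolation=cv2.INTER_CUBIC); cv2.imwrite("pics/sidec.png",s)
```

```text
(no output)
```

View pics/topc.png

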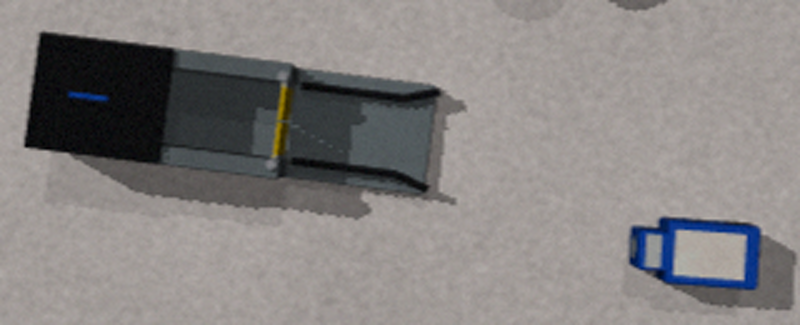

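View pics/sidec.png

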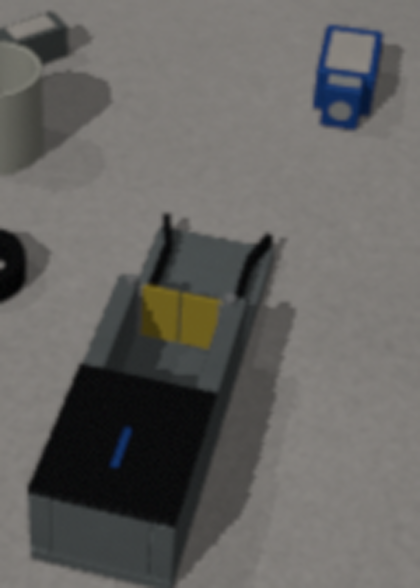

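The top crop shows the roof corners at (42,33), (26,147), (175,49) and (160,163), the gate's top edge from (286,83) to (279,158), and the cartridge body from (664,218) to (755,289) with its nose to the left. The side crop shows the same corners: roof (82,367), (215,393), (32,488), (175,525), gate top (142,285)-(219,299), label (335,33)-(373,74).

```bash
cat > geo.py <<'E'
from station import bot, imaging
import numpy as np
from scipy.optimize import least_squares
def cam(n):
    c=imaging.read_camera(n); f=c["frame"].shape[0]/2/np.tan(np.radians(c["fov_y"]/2))
    return c,(f,c["cx"],c["cy"],np.linalg.inv(c["pose"]))
def proj(k,P):
    f,cx,cy,T=k; p=np.atleast_2d(P)@T[:3,:3].T+T[:3,3]
    return np.c_[cx+f*p[:,0]/-p[:,2], cy+f*p[:,1]/p[:,2]]
def tri(ks,uvs):
    return least_squares(lambda p:np.ravel([proj(k,p)[0]-u for k,u in zip(ks,uvs)]),[.6,0,.05]).x
def fit(k_uv,model,x0):
    def place(p):
        c,s=np.cos(p[3]),np.sin(p[3]); return model@np.array([[c,-s,0],[s,c,0],[0,0,1]]).T+p[:3]
    r=least_squares(lambda p:np.ravel([proj(k,place(p))-uv for k,uv in k_uv]),x0,loss="soft_l1")
    return r.x,np.abs(r.fun).reshape(len(k_uv),-1,2).round(1)
E
python3 - <<'E'
from geo import *
kt=cam("top")[1]; ks=cam("side")[1]
T=lambda a:(np.array(a,float)+.5)/2.5-.5+[105,170]
S=lambda a:(np.array(a,float)+.5)/2.8-.5+[235,140]
def go(name,t,s,model,x0):
    t,s=T(t),S(s)
    print(name,"\n",np.array([tri([kt,ks],[a,b])*1000 for a,b in zip(t,s)]).round(1))
    if model is not None:
        p,r=fit([(kt,t),(ks,s)],np.array(model)/1000.,x0); print("fit",(p[:3]*1000).round(1),np.degrees(p[3]).round(2)); print(r.tolist())
go("label",[(675,227),(746,228),(742,281),(671,279)],[(328,67),(335,33),(381,38),(373,74)],None,None)
go("cart",[(759,225),(755,289),(664,218),(661,284)],[(329,27),(383,33),(319,73),(374,82)],
 [(-47.5,-25,42),(-47.5,25,42),(25.5,-25,42),(25.5,25,42)],[.45,-.3,0,1.57])
# dock: y left; inwards=+y world so left = -x world
go("dock",[(42,33),(26,147),(175,49),(160,163),(286,83),(279,158)],[(32,488),(175,525),(82,367),(215,393),(142,285),(219,299)],
 [(195,-45,69),(195,45,69),(90,-45,69),(90,45,69),(0,-27.5,61),(0,27.5,61)],[.55,.03,0,1.57])
E
```

```text
label 
 [[ 496.2 -276.5   43.1]
 [ 493.6 -332.7   40.1]
 [ 453.1 -327.9   42.4]
 [ 456.9 -272.4   43.2]]
cart 
 [[ 497.  -343.3   38.9]
 [ 448.5 -338.2   41.2]
 [ 503.2 -268.2   42. ]
 [ 454.  -265.1   40.6]]
fit [ 476.7 -292.7   -1.3] 85.55
[[[0.4, 0.3], [0.1, 0.3], [0.4, 0.6], [0.1, 0.3]], [[1.2, 0.4], [0.0, 0.2], [1.2, 0.2], [0.6, 0.1]]]
dock 
 [[652.9 213.7  68.1]
 [566.3 226.5  66.3]
 [639.8 111.3  64.8]
 [552.9 122.6  66.9]
 [612.5  26.   60.3]
 [556.9  31.8  60.6]]
fit [584.7  27.6  -2.2] 82.53
[[[0.4, 0.3], [0.3, 0.3], [0.0, 0.3], [0.0, 0.4], [1.1, 0.8], [0.4, 1.1]], [[1.6, 1.0], [0.7, 0.0], [1.0, 1.0], [0.8, 0.1], [0.0, 0.2], [0.5, 0.4]]]
```

Heights come out right: cartridge top at about 41 mm, roof at 67 mm, gate top at 60 mm. The cartridge is at (477,-293) with yaw 85.5°, and the dock is at (585,28) with yaw 82.5°. The tool's closing line is at 63.4°, so it needs to turn about -68°.

Emit:
carry_out(
  targets=[0, 21, -38, 0, -3, 0, 21, -38, 0, -3, 0, 21, -38, 0, -3, 0, 21, -38, 0, -3, 0, 21, -38, 0, -3, 0, 21, -38, 0, -3, 0, 21, -38, 0, -3, 0, 21, -38, 0, -3, 0, 21, -38, 0, -3, 0, 21, -38, 0, -3, 0, 21, -38, 0, -3, 0, 21, -38, 0, -3],
  newtons=40,
)

```text
t: 1.4
eef_pos: [0.5551, 0.1458, 0.2314]
tool_rot: [0.0, 0.521, 0.854, 0.0]
contact_force: [-0.5, -0.4, 0.4]
gripper_width: 0.999
grasp_force: 0.0
```

Emit:
carry_out(
  targets=[0, -6, -37, 0, -3, 0, -6, -37, 0, -3, 0, -6, -37, 0, -3, 0, -6, -37, 0, -3, 0, -6, -37, 0, -3, 0, -6, -37, 0, -3, 0, -6, -37, -10, -3, 0, -6, -37, -20, -3, 0, -6, -37, -20, -3, 0, -6, -37, -20, -2, 0, -6, -37, -20, -2, 0, -6, -37, -20, -1, 0, 0, 0, 0, 0],
)

```text
t: 2.7
eef_pos: [0.4787, -0.3018, 0.1193]
tool_rot: [-0.001, 0.738, 0.675, -0.002]
contact_force: [-1.3, -0.4, 1.1]
gripper_width: 1.002
grasp_force: 0.0
```

Emit:
carry_out(
  targets=[0, -2, 8, -25, 0.5, 0, 0, 0, -30, 0, 0, 0, 0, -30, 0, 0, 0, 0, -20, 0, 0, 0, 0, 0, 0],
)

```text
t: 3.2
eef_pos: [0.4791, -0.2869, 0.0141]
tool_rot: [-0.002, 0.732, 0.681, -0.001]
contact_force: [-0.3, -0.1, 1.0]
gripper_width: 1.002
grasp_force: 0.0
```

Emit:
carry_out(
  targets=[255, 0, 0, 0, 0, 255, 0, 0, 0, 0, 255, 0, 0, 0, 0, 255, 0, 0, 0, 0, 255, 0, 0, 0, 0, 255, 0, 0, 0, 0, 255, 0, 0, 0, 0, 255, 0, 0, 0, 0],
)

```text
t: 4.0
eef_pos: [0.4814, -0.289, 0.0179]
tool_rot: [0.001, 0.732, 0.681, 0.001]
contact_force: [-0.1, 1.1, 7.0]
gripper_width: 0.581
grasp_force: 42.4
```

Emit:
carry_out(
  targets=[255, 0, 0, 15, 0, 255, 0, 0, 35, 0, 255, 0, 0, 35, 0, 255, 0, 0, 15, 0, 255, 0, 0, 0, 0, 255, 0, 0, 0, 0],
)

```text
t: 4.6
eef_pos: [0.4803, -0.288, 0.1159]
tool_rot: [-0.0, 0.732, 0.681, 0.0]
contact_force: [-0.4, -1.1, -1.2]
gripper_width: 0.579
grasp_force: 42.2
```

Run:
```python
from geo import *
import cv2
o=bot.get_obs(); print(o["t"],o["eef_pos"],o["tool_rot"],o["contact_force"],o["torque"],o["gripper_width"],o["grasp_force"])
ims=[]
for n,(r,c) in {"top":((190,340),(310,460)),"side":((90,240),(310,460))}.items():
    f=cam(n)[0]["frame"][r[0]:r[1],c[0]:c[1],::-1]
    ims.append(cv2.resize(f,None,fx=2.6,fy=2.6,interpolation=cv2.INTER_CUBIC))
cv2.imwrite("pics/grasp.png",np.hstack(ims))
```

```text
4.6 [ 0.48029582 -0.28797072  0.11588735] [-3.01670990e-04  7.31977169e-01  6.81329081e-01  1.28676621e-04] [-0.37372389 -1.12881066 -1.21653885] [ 0.03676237  0.00792984 -0.03416733] 0.5788819014930364 42.210330963134766
```

View pics/grasp.png

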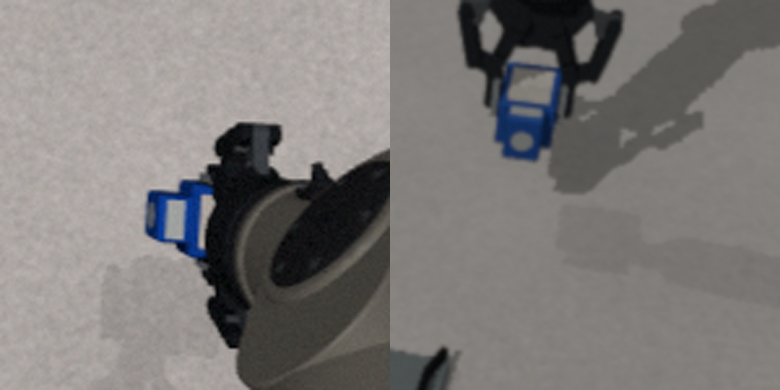

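The cartridge is held level and square across its width. In the left (top) half the port is at about (153,213) and the shoulder line runs from (183,181) to (196,257); in the right (side) half the port is at (521,141). I'll triangulate the port to find where the cartridge sits in the grip.

Run:
```python
from geo import *
kt=cam("top")[1]; ks=cam("side")[1]
for t,s in [((153,213),(521,141)),((167,196),(509,104)),((163,242),(549,107))]:
    t=(np.array(t)+.5)/2.6-.5+[310,190]; s=(np.array(s)-[390,0]+.5)/2.6-.5+[310,90]
    print((tri([kt,ks],[t,s])*1000).round(1))
print(bot.get_obs()["eef_pos"])
```

```text
[ 483.1 -248.8  117. ]
[ 497.3 -251.4  150.5]
[ 466.3 -247.6  153.1]
[ 0.47967339 -0.28806529  0.11487525]
```

Emit:
carry_out(
  targets=[255, 12, 32, 0, -0.4, 255, 12, 32, 0, -0.4, 255, 12, 32, 0, -0.4, 255, 12, 32, 0, -0.4, 255, 12, 32, 0, -0.4, 255, 12, 33, 0, -0.4, 255, 12, 33, 0, -0.4, 255, 13, 33, 0, -0.5, 255, 0, 0, -20, 0, 255, 0, 0, -20, 0, 255, 0, 0, -15, 0, 255, 0, 0, 0, 0, 255, 0, 0, 0, 0],
)

```text
t: 6.1
eef_pos: [0.5773, -0.0302, 0.061]
tool_rot: [-0.0, 0.752, 0.659, -0.0]
contact_force: [-0.1, 0.1, -1.5]
gripper_width: 0.58
grasp_force: 42.0
```

Run:
```python
from geo import *
import cv2
o=bot.get_obs(); print(o["t"],o["eef_pos"],o["tool_rot"],o["contact_force"])
c,kt=cam("top"); d,ks=cam("side")
f=c["frame"][160:290,180:310,::-1]; g=d["frame"][170:300,240:370,::-1]
cv2.imwrite("pics/over.png",np.hstack([cv2.resize(a,None,fx=3,fy=3,interpolation=cv2.INTER_CUBIC) for a in (f,g)]))
```

```text
6.1 [ 0.57732353 -0.03020221  0.06103671] [-1.61747979e-04  7.51741188e-01  6.59458050e-01 -4.90635498e-04] [-0.06405964  0.10232789 -1.46526368]
```

View pics/over.png

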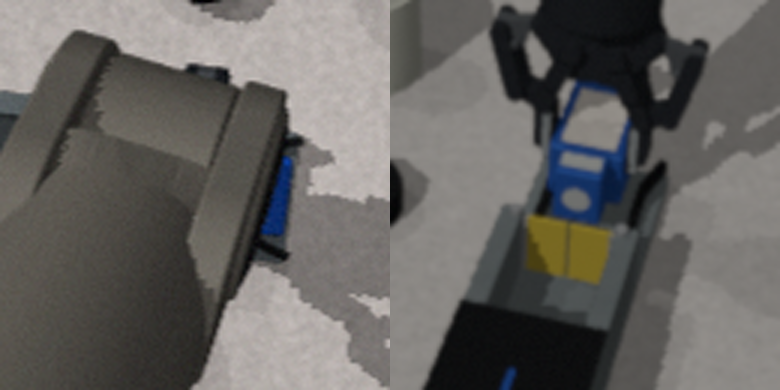

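The side half shows the cartridge above the tray, square to the lane, with the port at (576,200) and the gate's centre line at (568,220).

Run:
```python
from geo import *
ks=cam("side")[1]
uv=(np.array([576-390,200])+.5)/3-.5+[240,170]
u=np.array([.1305,.9914]); n=np.array([-.9914,.1305]); o=np.array([.5847,.0276])
for z in (.062,.065,.068):
    p=least_squares(lambda q:proj(ks,[q[0],q[1],z])[0]-uv,[.58,.01]).x-o
    print(z,(p@u*1000).round(1),(p@n*1000).round(1))
t=bot.get_obs()["eef_pos"][:2]-o; print(t@u*1000,t@n*1000)
g=(np.array([568-390,220])+.5)/3-.5+[240,170]
p=least_squares(lambda q:proj(ks,[q[0],q[1],.061])[0]-g,[.58,.01]).x-o; print(p@u*1000,p@n*1000)
```

```text
0.062 -18.9 -0.1
0.065 -15.8 0.5
0.068 -12.6 1.1
-57.910665191347995 -1.1172690722997805
-0.5435252664641639 -0.8617995406680024
```

Emit:
carry_out(
  targets=[255, 0, 0, -10, 0, 255, 0, 0, -10, 0, 255, 0, 0, -6, 0, 255, 0, 0, -3, 0, 255, 0, 0, 0, 0],
)

```text
t: 6.75
eef_pos: [0.5771, -0.0296, 0.0316]
tool_rot: [-0.0, 0.751, 0.66, -0.001]
contact_force: [-0.2, -0.4, -1.5]
gripper_width: 0.573
grasp_force: 42.1
```

Emit:
carry_out(
  targets=[255, 0, 0, -1.5, 0, 255, 0, 0, -1.5, 0, 255, 0, 0, 0, 0],
)

```text
t: 7.05
eef_pos: [0.5779, -0.0296, 0.0299]
tool_rot: [0.0, 0.751, 0.66, 0.0]
contact_force: [-2.2, 0.1, 2.6]
gripper_width: 0.574
grasp_force: 42.6
```

Emit:
carry_out(
  targets=[0, 0, 0, 0, 0, 0, 0, 0, 0, 0, 0, 0, 0, 0, 0, 0, 0, 0, 0, 0, 0, 0, 0, 0, 0, 0, 0, 0, 0, 0, 0, 0, 0, 10, 0, 0, 0, 0, 30, 0, 0, 0, 0, 30, 0, 0, 0, 0, 0, 0],
)

```text
t: 8.05
eef_pos: [0.5804, -0.0301, 0.1036]
tool_rot: [0.002, 0.752, 0.66, 0.003]
contact_force: [-1.3, 0.5, 0.2]
gripper_width: 1.001
grasp_force: 0.0
```

Emit:
carry_out(
  targets=[255, -2, -26, 0, 0, 255, -4, -26, 0, 0, 255, -4, -26, 0, 0, 255, 0, 0, 0, 0, 255, 0, 0, 0, 0, 255, 0, 0, 0, 0, 255, 0, 0, 0, 0, 255, 0, 0, 0, 0],
)

```text
t: 8.85
eef_pos: [0.5678, -0.1065, 0.0992]
tool_rot: [-0.0, 0.751, 0.66, 0.0]
contact_force: [-0.6, -1.0, 0.3]
gripper_width: 0.002
grasp_force: 0.0
```

Run:
```python
from geo import *
import cv2
o=bot.get_obs(); print(o["t"],o["eef_pos"],o["tool_rot"],o["contact_force"],o["gripper_width"])
c,kt=cam("top"); d,ks=cam("side")
f=c["frame"][160:290,180:310,::-1]; g=d["frame"][170:300,240:370,::-1]
cv2.imwrite("pics/laid.png",np.hstack([cv2.resize(a,None,fx=3,fy=3,interpolation=cv2.INTER_CUBIC) for a in (f,g)]))
```

```text
8.85 [ 0.56775869 -0.10649352  0.09921106] [-1.57937731e-04  7.50900603e-01  6.60415211e-01  9.25265345e-05] [-0.56983778 -0.98994889  0.30680672] 0.0019677110939963116
```

View pics/laid.png

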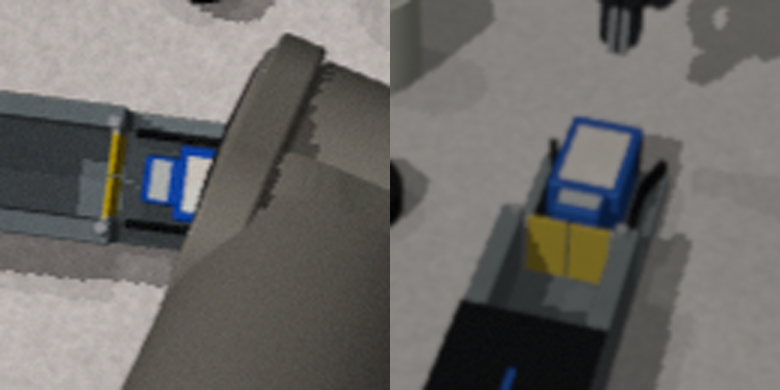

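The cartridge lies flat between the guides, nose towards the shut gate: snout front at (146,180) and gate at (113,180) in the top half. The closed fingers are behind the tail, so I'll lower them and start pushing.

Emit:
carry_out(
  targets=[255, 0, 0, -30, 0, 255, 0, 0, -25, 0, 255, 0, 0, -18, 0, 255, 0, 0, 0, 0, 255, 0.9, 6.9, 0, 0, 255, 0.7, 5, 0, 0, 255, 0.7, 5, 0, 0, 255, 0, 0, 0, 0],
)

```text
t: 9.75
eef_pos: [0.5708, -0.0895, 0.0272]
tool_rot: [0.0, 0.751, 0.66, 0.001]
contact_force: [-0.4, 1.1, -0.3]
gripper_width: 0.0
grasp_force: 0.0
```

Emit:
carry_out(
  targets=[255, 0.7, 5, 0, 0, 255, 0.7, 5, 0, 0, 255, 0.7, 5, 0, 0, 255, 0.6, 5, 0, 0, 255, 0.7, 5, 0, 0, 255, 0.6, 5, 0, 0, 255, 0.7, 5, 0, 0, 255, 0.6, 5, 0, 0],
)

```text
t: 10.55
eef_pos: [0.5751, -0.0526, 0.0266]
tool_rot: [0.001, 0.752, 0.659, -0.001]
contact_force: [-1.0, -6.8, 2.8]
gripper_width: 0.0
grasp_force: 3.2
```

Emit:
carry_out(
  targets=[255, 0.7, 5, 0, 0, 255, 0.6, 5, 0, 0, 255, 0.7, 5, 0, 0, 255, 0.6, 5, 0, 0, 255, 0.7, 5, 0, 0, 255, 0.6, 5, 0, 0, 255, 0.7, 5, 0, 0, 255, 0.6, 5, 0, 0],
)

```text
t: 11.35
eef_pos: [0.5805, -0.0118, 0.0266]
tool_rot: [0.001, 0.752, 0.659, -0.0]
contact_force: [-1.1, -5.5, 4.2]
gripper_width: 0.002
grasp_force: 2.7
```

Emit:
carry_out(
  targets=[255, 0.7, 5, 0, 0, 255, 0.6, 5, 0, 0, 255, 0.7, 5, 0, 0, 255, 0.6, 5, 0, 0, 255, 0.7, 5, 0, 0, 255, 0.6, 5, 0, 0, 255, 0.7, 5, 0, 0, 255, 0.6, 5, 0, 0, 255, 0.7, 5, 0, 0, 255, 0.6, 5, 0, 0],
)

```text
t: 12.35
eef_pos: [0.5869, 0.0379, 0.0265]
tool_rot: [0.001, 0.752, 0.659, -0.0]
contact_force: [-1.2, -5.7, 4.3]
gripper_width: 0.002
grasp_force: 2.9
```

Emit:
carry_out(
  targets=[255, 0.4, 3, 0, 0, 255, 0.4, 3, 0, 0, 255, 0.4, 3, 0, 0, 255, 0, 0, 0, 0],
)

```text
t: 12.75
eef_pos: [0.5879, 0.0485, 0.0262]
tool_rot: [-0.0, 0.751, 0.66, -0.0]
contact_force: [0.1, -2.7, 2.4]
gripper_width: 0.002
grasp_force: 2.0
```

Emit:
carry_out(
  targets=[255, 0.3, 2, 0, 0, 255, 0.3, 2, 0, 0, 255, 0.3, 2, 0, 0, 255, 0.2, 2, 0, 0, 255, 0, 0, 0, 0],
)

```text
t: 13.25
eef_pos: [0.5891, 0.057, 0.0262]
tool_rot: [-0.0, 0.751, 0.66, 0.0]
contact_force: [-0.1, -2.7, 1.7]
gripper_width: -0.002
grasp_force: 1.7
```

Emit:
carry_out(
  targets=[255, 0.3, 2, 0, 0, 255, 0.3, 2, 0, 0, 255, 0, 0, 0, 0],
)

```text
t: 13.55
eef_pos: [0.5898, 0.061, 0.0262]
tool_rot: [-0.0, 0.751, 0.66, 0.0]
contact_force: [-1.3, -1.1, 0.2]
gripper_width: -0.002
grasp_force: 1.4
```

Emit:
carry_out(
  targets=[255, 0.3, 2, 0, 0, 255, 0.2, 2, 0, 0, 255, 0, 0, 0, 0],
)

```text
t: 13.85
eef_pos: [0.5903, 0.0655, 0.0262]
tool_rot: [-0.0, 0.751, 0.66, 0.0]
contact_force: [-0.3, -0.4, -0.4]
gripper_width: 0.003
grasp_force: 0.0
```

Emit:
carry_out(
  targets=[255, 0.3, 2, 0, 0, 255, 0.2, 2, 0, 0, 255, 0, 0, 0, 0],
)

```text
t: 14.15
eef_pos: [0.5908, 0.0689, 0.0263]
tool_rot: [-0.0, 0.751, 0.66, 0.0]
contact_force: [-0.0, 0.4, 0.3]
gripper_width: -0.003
grasp_force: 0.0
```

Emit:
carry_out(
  targets=[255, 0.3, 2, 0, 0, 255, 0, 0, 0, 0],
)

```text
t: 14.35
eef_pos: [0.5911, 0.0707, 0.0263]
tool_rot: [-0.0, 0.751, 0.66, 0.0]
contact_force: [0.4, 0.0, 0.1]
gripper_width: -0.003
grasp_force: 0.0
```

Emit:
carry_out(
  targets=[255, 0.3, 2, 0, 0, 255, 0, 0, 0, 0],
)

```text
t: 14.55
eef_pos: [0.5914, 0.0726, 0.0263]
tool_rot: [-0.0, 0.751, 0.66, 0.0]
contact_force: [1.1, 0.6, 0.4]
gripper_width: 0.0
grasp_force: 0.1
```

Run:
```python
from geo import *
import cv2
c,kt=cam("top"); d,ks=cam("side")
f=c["frame"][160:290,140:270,::-1]; g=d["frame"][200:330,230:360,::-1]
cv2.imwrite("pics/push.png",np.hstack([cv2.resize(a,None,fx=3,fy=3,interpolation=cv2.INTER_CUBIC) for a in (f,g)]))
```

```text
(no output)
```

View pics/push.png

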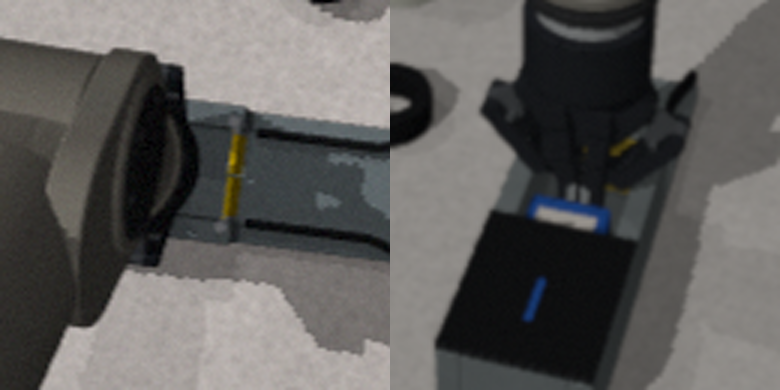

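The gate has already shut behind the fingers (yellow line at (235,175)). The cartridge's tail edge is at (570,200) in the side half, just ahead of the fingers at (578,190) and partly under the roof. Its springs nudged the cartridge forward, so I'll keep going in small steps.

Emit:
carry_out(
  targets=[255, 0.3, 2, 0, 0, 255, 0, 0, 0, 0],
)

```text
t: 14.85
eef_pos: [0.5917, 0.0745, 0.0263]
tool_rot: [-0.0, 0.751, 0.66, 0.0]
contact_force: [-0.0, -0.6, 0.5]
gripper_width: -0.002
grasp_force: 0.2
```

Emit:
carry_out(
  targets=[255, 0.2, 2, 0, 0, 255, 0, 0, 0, 0],
)

```text
t: 15.05
eef_pos: [0.5919, 0.0766, 0.0263]
tool_rot: [0.0, 0.751, 0.66, 0.0]
contact_force: [0.1, -0.1, -0.5]
gripper_width: 0.001
grasp_force: 0.2
```

Emit:
carry_out(
  targets=[255, 0.3, 2, 0, 0, 255, 0, 0, 0, 0],
)

```text
t: 15.25
eef_pos: [0.5922, 0.0786, 0.0263]
tool_rot: [-0.0, 0.751, 0.66, 0.0]
contact_force: [-0.9, -1.2, 0.3]
gripper_width: 0.0
grasp_force: 0.2
```

Emit:
carry_out(
  targets=[255, 0.2, 1.5, 0, 0, 255, 0, 0, 0, 0],
)

```text
t: 15.45
eef_pos: [0.5924, 0.08, 0.0263]
tool_rot: [-0.0, 0.751, 0.66, 0.0]
contact_force: [0.5, -1.1, 0.8]
gripper_width: 0.001
grasp_force: 0.3
```

Emit:
carry_out(
  targets=[255, 0.2, 1.5, 0, 0, 255, 0, 0, 0, 0],
)

```text
t: 15.65
eef_pos: [0.5926, 0.0812, 0.0263]
tool_rot: [0.0, 0.751, 0.66, -0.0]
contact_force: [-0.0, -1.9, 1.5]
gripper_width: -0.004
grasp_force: 0.8
```

Emit:
carry_out(
  targets=[255, 0.2, 1.5, 0, 0, 255, 0, 0, 0, 0],
)

```text
t: 15.85
eef_pos: [0.5926, 0.0819, 0.0263]
tool_rot: [0.0, 0.752, 0.66, -0.0]
contact_force: [-0.7, -4.2, 1.4]
gripper_width: 0.003
grasp_force: 2.2
```

The force is rising, so the nose has reached the coupling.

Emit:
carry_out(
  targets=[255, 0.2, 1.5, 0, 0, 255, 0, 0, 0, 0],
)

```text
t: 16.05
eef_pos: [0.5927, 0.0827, 0.0263]
tool_rot: [0.0, 0.752, 0.659, -0.001]
contact_force: [-2.7, -6.4, 2.0]
gripper_width: 0.0
grasp_force: 3.1
```

Emit:
carry_out(
  targets=[255, 0.2, 1.5, 0, 0, 255, 0, 0, 0, 0],
)

```text
t: 16.25
eef_pos: [0.5928, 0.0833, 0.0264]
tool_rot: [0.001, 0.752, 0.659, -0.001]
contact_force: [-0.9, -8.4, 2.7]
gripper_width: 0.001
grasp_force: 4.0
```

Emit:
carry_out(
  targets=[255, 0.2, 1.5, 0, 0, 255, 0, 0.5, 0, 0, 255, 0, 0, 0, 0],
)

```text
t: 16.55
eef_pos: [0.5928, 0.0839, 0.0263]
tool_rot: [0.001, 0.752, 0.659, -0.002]
contact_force: [-2.8, -10.7, 4.6]
gripper_width: 0.0
grasp_force: 5.4
```

Emit:
carry_out(
  targets=[255, 0, 0, 0, 0, 255, 0, 0, 0, 0, 255, 0, 0, 0, 0, 255, 0, 0, 0, 0],
)

```text
t: 16.95
eef_pos: [0.5928, 0.0839, 0.0264]
tool_rot: [0.001, 0.752, 0.659, -0.002]
contact_force: [-2.6, -11.6, 3.4]
gripper_width: 0.001
grasp_force: 5.4
```

Emit:
carry_out(
  targets=[255, 0, 0, 0, 0, 255, 0, 0, 0, 0, 255, 0, 0, 0, 0],
)

```text
t: 17.25
eef_pos: [0.5928, 0.0839, 0.0263]
tool_rot: [0.001, 0.752, 0.659, -0.002]
contact_force: [-1.8, -10.5, 3.5]
gripper_width: -0.002
grasp_force: 5.4
```

Emit:
carry_out(
  targets=[255, -0.4, -3, 0, 0, 255, -0.4, -3, 0, 0, 255, -0.4, -3, 0, 0, 255, -0.4, -3, 0, 0, 255, -0.2, -2, 0, 0, 255, 0, 0, 0, 0],
)

```text
t: 17.85
eef_pos: [0.5916, 0.0739, 0.0263]
tool_rot: [-0.0, 0.751, 0.66, 0.0]
contact_force: [-0.0, 0.3, 0.2]
gripper_width: -0.003
grasp_force: 0.0
```

Emit:
carry_out(
  targets=[255, 0, 0, 15, 0, 255, 0, 0, 30, 0, 255, 0, 0, 40, 0, 255, 0, 0, 40, 0, 255, 0, 0, 40, 0, 255, 0, -45, 10, 0, 255, 0, -45, 0, 0, 255, 0, -45, 0, 0, 255, 0, -45, 0, 0, 255, 0, -45, 0, 0, 255, 0, -45, 0, 0, 255, 0, -40, 0, 0, 255, 0, 0, 0, 0, 255, 0, 0, 0, 0],
)

```text
t: 19.25
eef_pos: [0.5912, -0.2374, 0.2022]
tool_rot: [0.0, 0.752, 0.659, 0.0]
contact_force: [-0.2, 0.0, -0.6]
gripper_width: 0.001
grasp_force: 0.0
```

Run:
```python
from geo import *
import cv2
o=bot.get_obs(); print(o["t"],o["eef_pos"],o["contact_force"])
c,kt=cam("top"); d,ks=cam("side")
f=c["frame"][90:260,100:330,::-1]; g=d["frame"][130:350,200:370,::-1]
cv2.imwrite("pics/end.png",np.hstack([cv2.resize(f,(430,318)),cv2.resize(g,(246,318))]))
f=c["frame"][180:260,110:240,::-1]; g=d["frame"][220:330,240:345,::-1]
cv2.imwrite("pics/end2.png",np.hstack([cv2.resize(f,(455,280)),cv2.resize(cv2.copyMakeBorder(g,0,0,0,0,cv2.BORDER_CONSTANT),(267,280))]))
```

```text
19.25 [ 0.59120363 -0.23741433  0.20223962] [-0.15622462  0.01214105 -0.56090469]
```

View pics/end2.png

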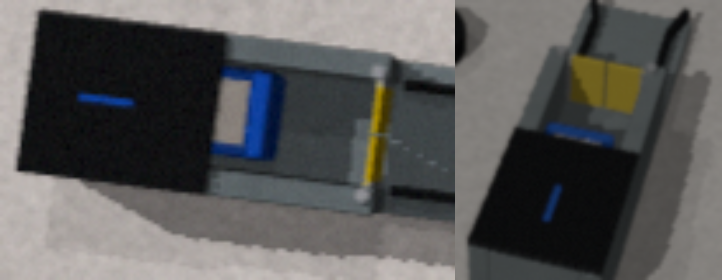

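The cartridge sits under the roof, its tail at (277,115), about 60 mm past the gate. The gate is shut at (376,130) and the arm is clear, so I'll hand in.

```bash
python3 -c "
from station import bot
print(bot.hand_in())"
```

```text
the job is handed in; nothing more can be done
None
```

I laid the cartridge in the tray, pushed it through the gate onto the coupling and held it there at about 11 N for roughly 0.7 s; the gate is shut behind it, the arm is clear, and the job was handed in at about 19 s (no verdict was returned).

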